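# Park the washed pans' handles and rack the lid

### The job

Two washed pans stand on the white drying tray: take the lid that is propped in the slotted wooden block in front of them and stand it upright between the tines of the wire rack, in any slot, without dropping it. Swing the handles of both pans in, turning each pan on the spot without lifting or tipping it, so that each handle points to the tray's front edge (the long edge nearest the arm), lies wholly above the tray and stays on its own pan's half of it. Do not disturb the jar or anything else on the bench.

Things in the scene. Friction and masses are not known exactly. Their poses are not given: they have to be found in the camera images.
- tray: White enamelled drying tray, fixed, 230 x 350 mm (x, y), floor 4 mm thick, lip 10 mm high. Origin: centre of its underside, on the bench. Its -x edge is the front edge (nearest the arm). The saucepan's centre stands at (+45, +100) mm and the skillet's at (+45, -100) mm in this frame. Its y = 0 line parts the two halves.
- saucepan: Deep aluminium pan, loose, about 0.6 kg, outer diameter 96 mm, 94 mm high, on the +y half of the tray. Origin: centre of its underside (4 mm above the bench). Its handle points along its own -x axis. The handle starts pointing roughly to the back of the tray (+x); the jar may block one of the two ways round.
- saucepan_grip (a point): Point on the saucepan's handle to grip: the black bar handle is 16 mm wide, 12 mm high, level, from 56 to 140 mm from the pan's axis; this point lies 105 mm from the axis on the bar's centre line, 88 mm above the pan's underside.
- saucepan_end (a point): Outer end of the saucepan's handle, 140 mm from the pan's axis, 88 mm above its underside.
- skillet: Shallow aluminium pan, loose, about 0.6 kg, outer diameter 120 mm, 42 mm high, on the -y half of the tray. Origin: centre of its underside (4 mm above the bench). Its handle points along its own -x axis and starts pointing roughly at the saucepan.
- skillet_grip (a point): Point on the skillet's handle to grip: black bar 16 mm wide, 12 mm high, level, from 68 to 135 mm from the pan's axis; this point lies 105 mm from the axis on the bar's centre line, 56 mm above the pan's underside.
- skillet_end (a point): Outer end of the skillet's handle, 135 mm from the pan's axis, 56 mm above its underside.
- slot_block: Low wooden block, fixed on the tray's front half, 32 x 94 x 26 mm (x, y, z), with a slot 10.5 mm wide along its y in which the lid stands at the start. Origin: centre of its underside (4 mm above the bench). The handles pass above it once the lid is gone.
- lid: Flat round aluminium lid, loose, about 0.22 kg, disc 110 mm diameter, 8 mm thick, with a black knob (24 mm diameter) that sticks out 20 mm from the centre of one face. It stands on edge in the slotted block. Origin: centre of the disc; its x axis is the disc's axis, the knob is on the -x side.
- lid_center (a point): Centre of the lid's disc (the same point as the lid's origin). The top of its rim is 55 mm above.
- lid_rack: Dark steel wire rack, fixed on the bench at the left or right of the tray. Origin: centre of its underside; three slots at x = -19, 0 and +19 mm in its frame, each taking a disc whose axis lies along the rack's x. Each slot lies between tines (5 mm thick, 60 mm high, at y = +/-35 mm), 14 mm free; the lid then rests on two rails (8 mm thick, at y = +/-35 mm) with its centre 61 mm above the bench and y = 0.
- spacer_jar: Glass jar of spacers, loose, to be left alone: 60 mm diameter, 108 mm high; origin at the centre of its underside. It stands either behind the tray or beyond the tray's +y edge.
- tapping_block: Wooden tapping block, loose, to be left alone: 54 x 120 x 34 mm; origin at the centre of its underside. It lies at the one of those two places where the jar is not, lower than the saucepan's handle, which passes above it.
- corner_tile: White L-shaped corner tile, loose, to be left alone: 100 x 100 x 50 mm high; origin at the centre of its underside.
- primer: White plastic bottle, loose, 72 mm diameter, 170 mm high, to be left alone; origin at the centre of its underside.
- knee_pad: Black rubber knee pad, fixed, 160 x 105 x 27 mm, on the side of the tray where the rack is not; origin at the centre of its underside.
Not all that is in view belongs to the job. Leave any orange or yellow look-alike of the saucepan alone.

How it is judged:
At the end, for the whole second after the job is handed in: Lid on edge in a rack slot (axis within 0.22 rad of rack x, centre 54-69 mm high, y within 12, x within 30 mm). Each handle end 40-118 mm to the front of the tray's centre, 20-180 mm to its own pan's side. Pans level (0.08 rad), centres within 30 mm of their start. All at rest (angle between the x axis of lid and the x axis of lid_rack, either way round below 0.22 rad and z of lid_center in the frame of lid_rack between 0.054 and 0.069 m and x of lid_center in the frame of lid_rack between -0.03 and 0.03 m and y of lid_center in the frame of lid_rack between -0.012 and 0.012 m and x of saucepan_end in the frame of tray between -0.118 and -0.04 m and y of saucepan_end in the frame of tray between 0.02 and 0.18 m and distance of each of saucepan, skillet from where it was at the start of the episode below 0.03 m and angle between each of saucepan, skillet's own z axis and vertical below 0.08 rad and linear speed of each of saucepan, skillet, lid below 0.03 m/s and x of skillet_end in the frame of tray between -0.118 and -0.04 m and y of skillet_end in the frame of tray between -0.18 and -0.02 m); the robot touches nothing.
It fails at once if The jar is pushed more than 15 mm or tipped (distance of spacer_jar from where it was at the start of the episode above 0.015 m or angle between spacer_jar's own z axis and vertical above 0.3 rad).
It fails at once if The tapping block, corner tile or bottle is pushed more than 15 mm (distance of any of tapping_block, corner_tile, primer from where it was at the start of the episode above 0.015 m).
It fails at once if A pan is lifted off the tray (over 15 mm) or tipped (over 0.25 rad) (height (world z) of any of saucepan, skillet above 0.019 m or angle between any of saucepan, skillet's own z axis and vertical above 0.25 rad).
It fails at once if The lid is dropped: it falls faster than 0.4 m/s with no finger on it (contact force between the fingers and lid below 0.05 N and linear speed of lid above 0.4 m/s).
It also fails if it takes over 72 s, if anything falls off the work surface, if the arm or the gripper's body presses on something with over 40 N, if the wrist force passes 120 N, or if a joint passes its speed limit or range.

### The arm

A 6-joint arm with a two-finger parallel gripper is mounted at the origin on the work surface. World frame = base frame: x ahead of the robot, y to its left, z up, the work surface at z = 0. Lengths are in m, angles in rad, forces in N, time in s.
With the tool pointing down it reaches from about 0.325 to 0.9 m from the base axis. Payload 6.1 kg.
Tool frame: the origin (TCP) lies on the centre line of the jaws, within the pads' length; the fingertips stand 22 mm ahead of it and the grasp point (between the pads) lies 3 mm ahead of it; z points along the fingers, y is the direction in which the jaws open and shut (so a half turn about z gives the same grasp; the last joint's range is limited). The gripper opens to 85 mm and grips with 20 to 120 N. Pads are 22 mm wide; open, the fingers measure 114 mm over their backs; the gripper's body (76 mm by 85 mm) begins 54 mm behind the grasp point. The pads swing forward as they close: fully open they stand 13 mm farther back than shut.
Start: joints at [0.996, 0.22, 1.526, -0, 1.395, -0.126], TCP at [0.271, 0.563, 0.253] pointing down, gripper open.
Joint ranges: [-2.98, 2.98], [-0.91, 2.08], [0.09, 2.57], [-1.24, 4.39], [0.2, 2.65], [-2.68, 2.68]. Speed limits (rad/s): [2.57, 2.57, 3.01, 3.14, 3.14, 3.14].

### API

Orientations are given as a rotation vector (axis times angle).
In Python, from workcell import robot gives the robot as it stands. The module is installed in compiled form; this text tells all that it offers. Calls block until the motion is done:
- robot.move_to(position, orientation): joint-space move of the TCP to a pose.
- robot.movel(position, rotation=None, speed=0.15, f_stop=None): straight line of the TCP; rotation=None keeps the orientation; speed is the mean speed in m/s. With f_stop (N) it stops when the force on the tool has changed by that much, and returns True; else False.
- robot.move_joints(angles): joint-space move.
- robot.gripper_to(opening, squeeze=None): opening from 0.0 (shut) to 1.0 (fully open); squeeze is the grip in N (None keeps the last); returns when the fingers have stopped.
- robot.sleep(seconds).
- robot.solve_ik(position, orientation): joint angles nearest the present ones, or None.
- robot.get_obs(): the state.
- robot.get_image(name): name is "scene" or "top" or "wrist"; returns (picture, depth): 384x512x3 uint8, red, green, blue; 384x512 float32, m along the optical axis (not along the pixel's ray), 0 where there is no reading.
- robot.camera_params(name): a dict with "K" (3x3 intrinsics, pixels), "distortion" ([k1, k2, p1, p2, k3] as OpenCV has them; the pictures are not rectified), "rvec" (rotation vector, rad) and "tvec" (3), from world to camera coordinates, as OpenCV has them. Camera axes: x right, y down, z forward; pixel columns grow to the right and rows downward; lengths in m; the calibration is good to about 2 mm. A picture is of the moment at which its call begins: read the wrist's pose just before it. camera_params takes no time and is no camera call; for the wrist camera it gives the pose at the moment of the call.
A pose or a line that the arm cannot do raises robot.Unreachable and nothing moves.
- robot.sign_off(): hands the job in, once; it reports no verdict.
Trained networks look in the newest picture that a camera, given by its name, has taken for a name from the list of things; names that differ only in an ending like _2 or _b are one class to them, and where a whole thing is asked for, a point or a joint stands for the part that bears it (a point fixed in the world has none). Each returns a list of dicts, best first, with "score" (0 to 1); they miss things now and then, are a little off and sometimes report something else, mostly with a low value. They report only what shows in the picture. A call takes as long as a camera call. They do not tell look-alikes from the thing itself.
- robot.trace(name, camera): "mask" (384x512 bool, what is visible of it) and "position" ([column, row] in pixels, amid what is visible of it).
- robot.tip_of(name, camera): "position" ([column, row] in pixels: a listed point, or the origin of a listed thing).
The state is a dict: "t": time; "joints": joint angles; "joint_vel": joint speeds; "tau": joint torques, N m; "tcp_pos": TCP position; "ee_rot": TCP orientation; "force": force on the tool from outside, world axes, zero at the start; "wrist_torque": the same for the moment, N m; "gripper_width": opening from 0.0 (shut) to 1.0 (fully open).
Only numpy, scipy, OpenCV 4.12 (cv2) and the standard library are available. Lean on these libraries where they do the work, as an engineer would, in place of code of your own. Each camera call takes 0.05 s, during which the arm holds its last target. There are 200 camera calls.

## Working session

There is one attempt and no reset: what is moved stays moved. The work goes in short steps, each a Python script; the robot and the scene stay as the last script left them, time stands still between calls to the robot, and variables do not carry over. Pictures are saved under pics/ and viewed, about 8 in all and at most 12, crops included, and the job is handed in when it is done.

```bash
mkdir -p pics
cat > h.py <<'E'
import numpy as np, cv2
from scipy.spatial.transform import Rotation as R
from workcell import robot
def cam(n):
    c=robot.camera_params(n); return np.array(c["K"]),np.array(c["distortion"]),R.from_rotvec(np.ravel(c["rvec"])).as_matrix(),np.ravel(c["tvec"])
def ray(n,px,c=None):
    K,D,Rm,t=c or cam(n)
    u=cv2.undistortPoints(np.array(px,float).reshape(-1,1,2),K,D).reshape(-1,2)
    return -Rm.T@t,np.c_[u,np.ones(len(u))]@Rm
def at_z(n,px,z,c=None):
    o,d=ray(n,px,c); return o+d*((z-o[2])/d[:,2])[:,None]
def cloud(n,dep,mask,c=None):
    v,u=np.nonzero(mask&(dep>0)); o,d=ray(n,np.c_[u,v],c); return o+d*dep[v,u][:,None]
def proj(n,P,c=None):
    K,D,Rm,t=c or cam(n); return cv2.projectPoints(np.array(P,float).reshape(-1,3),cv2.Rodrigues(Rm)[0],t,K,D)[0].reshape(-1,2)
def down(yaw): # tool down, jaw (y) axis at angle yaw in the world xy
    y=np.array([np.cos(yaw),np.sin(yaw),0]);z=np.array([0,0,-1.]);return R.from_matrix(np.c_[np.cross(y,z),y,z]).as_rotvec()
def save(n,name):
    p,d=robot.get_image(n); cv2.imwrite("pics/"+name,p[:,:,::-1]); return p,d
E
cat > a.py <<'E'
from h import *
for n in("scene","top"):
    p,d=save(n,n+"0.png"); np.save(n+"d.npy",d); c=cam(n)
    print(n,"cam at",(-c[2].T@c[3]).round(3))
    for k in ["tray","saucepan","skillet","slot_block","lid","lid_rack","spacer_jar","tapping_block","corner_tile","primer","knee_pad"]:
        for r in robot.trace(k,n)[:3]:
            P=cloud(n,d,r["mask"],c)
            if len(P): print(k,round(r["score"],2),np.round(r["position"]),"med",np.median(P,0).round(3),"lo",np.percentile(P,3,axis=0).round(3),"hi",np.percentile(P,97,axis=0).round(3))
    for k,z in [("saucepan_grip",.092),("saucepan_end",.092),("skillet_grip",.06),("skillet_end",.06),("lid_center",.07),("saucepan",.004),("skillet",.004),("tray",0),("lid_rack",0),("spacer_jar",0),("slot_block",.004)]:
        for r in robot.tip_of(k,n)[:3]: print(" tip",k,round(r["score"],2),np.round(r["position"]),at_z(n,r["position"],z,c).round(3)[0])
print(robot.get_obs()["t"])
E
python3 a.py; python3 -c "
import cv2,numpy as np
cv2.imwrite('pics/both.png',np.hstack([cv2.resize(cv2.imread('pics/%s0.png'%n),(400,300)) for n in('scene','top')]))"
```

```text
scene cam at [0.869 0.431 1.098]
tray 0.94 [234. 210.] med [0.476 0.014 0.004] lo [ 0.389 -0.171 -0.   ] hi [0.612 0.167 0.011]
saucepan 0.85 [379. 196.] med [0.198 0.319 0.053] lo [0.143 0.24  0.   ] hi [0.272 0.369 0.095]
saucepan 0.72 [229.  77.] med [ 0.168 -0.286  0.062] lo [ 0.113 -0.338  0.012] hi [ 0.276 -0.246  0.095]
saucepan 0.58 [240. 228.] med [0.544 0.095 0.055] lo [0.5   0.051 0.005] hi [0.669 0.143 0.099]
skillet 0.83 [195. 192.] med [ 0.545 -0.107  0.011] lo [ 0.49  -0.16   0.004] hi [0.601 0.01  0.066]
skillet 0.23 [243. 230.] med [0.544 0.096 0.054] lo [0.5   0.051 0.005] hi [0.668 0.143 0.099]
slot_block 0.66 [252. 192.] med [0.442 0.029 0.026] lo [ 0.426 -0.016  0.007] hi [0.458 0.068 0.032]
slot_block 0.45 [241. 227.] med [0.544 0.096 0.054] lo [0.5   0.051 0.005] hi [0.669 0.143 0.099]
slot_block 0.29 [284. 274.] med [0.567 0.257 0.033] lo [0.538 0.196 0.004] hi [0.592 0.31  0.037]
lid 0.96 [253. 179.] med [0.432 0.022 0.071] lo [ 0.408 -0.026  0.005] hi [0.448 0.068 0.115]
lid_rack 0.71 [337. 241.] med [0.404 0.327 0.012] lo [ 0.353  0.292 -0.003] hi [0.451 0.
[... 3933 characters left out ...]
  0.092]
 tip skillet_grip 0.8 [269. 155.] [ 0.558 -0.008  0.06 ]
 tip skillet_end 0.62 [256. 155.] [0.559 0.033 0.06 ]
 tip lid_center 0.69 [262. 196.] [0.424 0.014 0.07 ]
 tip lid_center 0.2 [164. 202.] [0.406 0.325 0.07 ]
 tip saucepan 0.85 [238. 162.] [0.543 0.094 0.004]
 tip saucepan 0.71 [357. 277.] [ 0.161 -0.297  0.004]
 tip saucepan 0.69 [168. 258.] [0.225 0.327 0.004]
 tip skillet 0.86 [293. 162.] [ 0.544 -0.09   0.004]
 tip tray 0.96 [268. 170.] [ 0.516 -0.006  0.   ]
 tip lid_rack 0.7 [165. 203.] [0.408 0.341 0.   ]
 tip lid_rack 0.42 [272. 134.] [ 0.641 -0.02   0.   ]
 tip spacer_jar 0.85 [270. 132.] [ 0.65  -0.013  0.   ]
 tip slot_block 0.43 [261. 196.] [0.428 0.019 0.004]
2.3
```

View pics/top0.png

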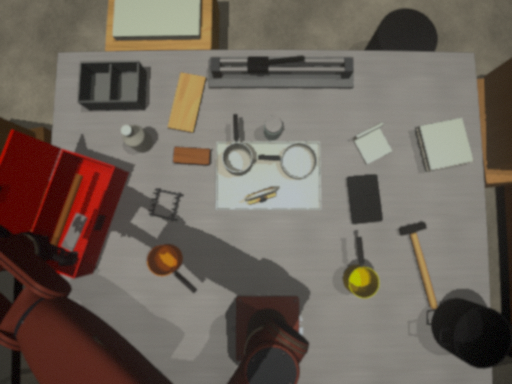

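View pics/scene0.png

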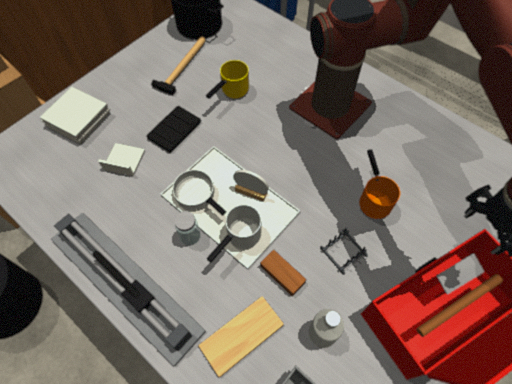

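Top view (picture 1) and scene view (picture 2) show the following, in top-view pixels:
- **Saucepan candidates:** the aluminium pan on the tray at (238,157), the orange one at (165,262) and the yellow one at (361,280). I choose the aluminium one on the white tray.
- **Lid:** (262,195) is the only one.
- **Rack:** (165,204).
- **Jar:** (273,128), behind the tray, so the saucepan has to swing round via +y.
- **Block:** (192,156).

Next I take closer wrist views of the rack and the lid.

```bash
cat > b.py <<'E'
from h import *
import pickle
o=robot.get_obs(); print(R.from_rotvec(o["ee_rot"]).as_matrix().round(2).tolist())
for i,(p) in enumerate([(.36,.30,.30),(.40,.0,.36)]):
    best=None
    for y in (0,np.pi):
        q=robot.solve_ik(p,down(y))
        if q is not None and (best is None or abs(q[5])<abs(best[1][5])): best=(y,q)
    print(best[0],np.round(best[1],2))
    robot.move_joints(best[1]); robot.sleep(.3)
    c=cam("wrist"); im,d=save("wrist",f"w{i}.png"); pickle.dump((c,im,d),open(f"w{i}.pkl","wb"))
    print("cam",(-c[2].T@c[3]).round(3))
    for k in (["lid_rack"] if i==0 else ["lid","slot_block","skillet","saucepan"]):
        for r in robot.trace(k,"wrist")[:2]:
            P=cloud("wrist",d,r["mask"],c); print(k,round(r["score"],2),np.round(r["position"]),np.percentile(P,3,axis=0).round(3),np.percentile(P,97,axis=0).round(3))
            np.save(f"m_{k}_{round(r['score']*100)}.npy",r["mask"])
    for k,z in ([("lid_rack",0)] if i==0 else [("lid_center",.065),("saucepan",.004),("skillet",.004),("skillet_grip",.06),("skillet_end",.06),("saucepan_grip",.092),("saucepan_end",.092),("tray",0)]):
        for r in robot.tip_of(k,"wrist")[:2]: print(" tip",k,round(r["score"],2),np.round(r["position"]),at_z("wrist",r["position"],z,c).round(3)[0])
print(robot.get_obs()["t"])
E
python3 b.py; python3 -c "
import cv2,numpy as np
cv2.imwrite('pics/w.png',np.vstack([cv2.imread('pics/w%d.png'%n)[:300] if 0 else cv2.resize(cv2.imread('pics/w%d.png'%n),(400,300)) for n in(0,1)]))"; ls
```

```text
[[-0.9, 0.43, -0.0], [0.43, 0.9, -0.0], [0.0, -0.0, -1.0]]
0 [ 0.53 -0.19  1.86 -0.    1.48  0.53]
cam [0.359 0.372 0.42 ]
lid_rack 0.78 [281. 149.] [0.352 0.294 0.004] [0.45  0.384 0.062]
 tip lid_rack 0.67 [292. 320.] [0.426 0.019 0.   ]
0 [-0.2  -0.39  1.9  -0.    1.63 -0.2 ]
cam [0.399 0.072 0.48 ]
lid 0.66 [273. 141.] [ 0.408 -0.022  0.015] [0.444 0.065 0.117]
slot_block 0.68 [274. 130.] [ 0.406 -0.023  0.008] [0.454 0.061 0.039]
skillet 0.6 [345. 209.] [ 0.489 -0.159  0.006] [0.599 0.013 0.066]
saucepan 0.83 [374.  74.] [0.497 0.054 0.007] [0.663 0.139 0.099]
saucepan 0.82 [171. 336.] [ 0.129 -0.333  0.084] [ 0.296 -0.275  0.095]
 tip lid_center 0.91 [273. 139.] [0.429 0.02  0.065]
 tip lid_center 0.24 [459.  75.] [0.665 0.101 0.065]
 tip saucepan 0.92 [350.  79.] [0.545 0.1   0.004]
 tip skillet 0.81 [339. 208.] [ 0.547 -0.102  0.004]
 tip skillet_grip 0.58 [358. 154.] [ 0.548 -0.001  0.06 ]
 tip skillet_end 0.81 [360. 128.] [0.547 0.034 0.06 ]
 tip skillet_end 0.48 [350.  82.] [0.528 0.094 0.06 ]
 tip saucepan_grip 0.84 [162. 336.] [ 0.259 -0.283  0.092]
 tip saucepan_grip 0.71 [460.  77.] [0.648 0.097 0.092]
 tip saucepan_end 0.78 [492.  72.] [0.686 0.102 0.092]
 tip saucepan_end 0.78 [185. 334.] [ 0.296 -0.28   0.092]
 tip tray 0.6 [313. 150.] [ 0.497 -0.006  0.   ]
 tip tray 0.2 [458.  74.] [0.705 0.106 0.   ]
5.9667
a.py
b.py
h.py
m_lid_66.npy
m_lid_rack_78.npy
m_saucepan_82.npy
m_saucepan_83.npy
m_skillet_60.npy
m_slot_block_68.npy
pics
scened.npy
topd.npy
w0.pkl
w1.pkl
```

View pics/w.png

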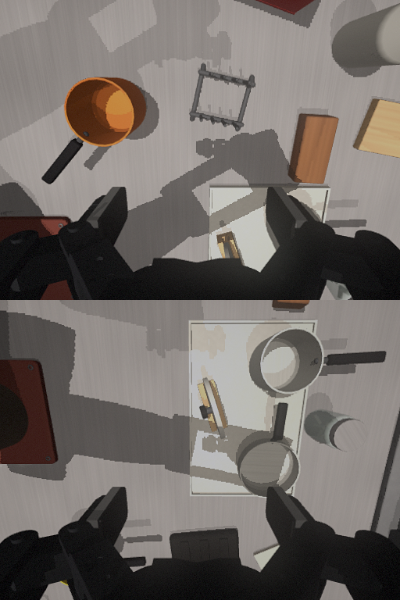

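```bash
cat > c.py <<'E'
from h import *
import pickle
c,im,d=pickle.load(open("w0.pkl","rb")); m=np.load("m_lid_rack_78.npy")
P=cloud("wrist",d,m,c); print("zhist",np.histogram(P[:,2],np.arange(-.01,.08,.01))[0])
for lo,hi in((.008,.03),(.035,.07)):
    Q=P[(P[:,2]>lo)&(P[:,2]<hi)]; print(cv2.minAreaRect(Q[:,:2].astype(np.float32)*1000))
Q=P[(P[:,2]>.01)&(P[:,2]<.03)]
(cx,cy),(w,h),a=cv2.minAreaRect(Q[:,:2].astype(np.float32)*1000); 
yaw=np.radians(a); yaw=(yaw+np.pi/4)%(np.pi/2)-np.pi/4; print("rack",cx,cy,np.degrees(yaw))
T=R.from_euler("z",yaw).as_matrix()
pts=[[x,y,.06] for x in(-.0285,-.0095,.0095,.0285) for y in(-.035,.035)]
px=proj("wrist",np.array(pts)@T.T+[cx/1000,cy/1000,0],c)
v=cv2.resize(im[:,:,::-1].copy(),None,fx=4,fy=4)
for p in px: cv2.circle(v,tuple(int(t) for t in p*4),4,(0,0,255),1)
v0=v[280:580,920:1320]
c,im,d=pickle.load(open("w1.pkl","rb")); m=np.load("m_lid_66.npy")
P=cloud("wrist",d,m,c)
for lo in(.075,.085,.095,.105):
    Q=P[(P[:,2]>lo)]; mu=Q[:,:2].mean(0); w,V=np.linalg.eigh(np.cov(Q[:,:2].T)); print("lid",lo,len(Q),mu.round(4),np.degrees(np.arctan2(*V[::-1,0])).round(1),np.sqrt(w).round(4),"top",Q[:,2].max().round(4))
mb=np.load("m_slot_block_68.npy"); Q=cloud("wrist",d,mb,c); Q=Q[(Q[:,2]>.022)&(Q[:,2]<.034)]; print("block",cv2.minAreaRect(Q[:,:2].astype(np.float32)*1000))
# pans: rim circles and tray rect
for k,z in(("saucepan_83",.092),("skillet_60",.04)):
    Q=cloud("wrist",d,np.load(f"m_{k}.npy"),c); H=Q[Q[:,2]>z]
    print(k,len(H),np.percentile(H,1,axis=0).round(3),np.percentile(H,99,axis=0).round(3))
Q=cloud("wrist",d,np.ones(d.shape,bool),c);Q=Q[(Q[:,2]>.0085)&(Q[:,2]<.0125)&(abs(Q[:,0]-.5)<.15)&(abs(Q[:,1])<.21)];print("tray",np.percentile(Q,[2,98],axis=0).round(3).tolist(),cv2.minAreaRect(Q[:,:2].astype(np.float32)*1000))
v=cv2.resize(im[:,:,::-1],None,fx=4,fy=4)
cv2.imwrite("pics/c.png",np.hstack([v0,v[420:720,900:1300]]))
E
python3 c.py
```

```text
zhist [ 17 636 744  37  35  41  48  98]
((400.91375732421875, 337.368408203125), (96.16720581054688, 96.12560272216797), 77.26696014404297)
((400.79901123046875, 337.48626708984375), (73.42192840576172, 61.355384826660156), 77.27894592285156)
rack 401.0157470703125 337.82843017578125 -12.520622253417972
lid 0.075 540 [0.4271 0.0254] -162.0 [0.0026 0.0275] top 0.1182
lid 0.085 512 [0.4276 0.0243] -161.9 [0.0024 0.0268] top 0.1182
lid 0.095 455 [0.4283 0.0226] -161.9 [0.0023 0.0243] top 0.1182
lid 0.105 357 [0.4288 0.0213] -161.8 [0.0023 0.0194] top 0.1182
block ((429.8493957519531, 19.690837860107422), (31.755615234375, 93.38725280761719), 17.885610580444336)
saucepan_83 1990 [0.497 0.05  0.092] [0.68  0.142 0.1  ]
skillet_60 1146 [ 0.485 -0.162  0.04 ] [0.601 0.028 0.067]
tray [[0.385, -0.178, 0.009], [0.614, 0.171, 0.012]] ((513.490966796875, 11.067337036132812), (258.21771240234375, 379.6308898925781), 0.06313249468803406)
```

View pics/c.png

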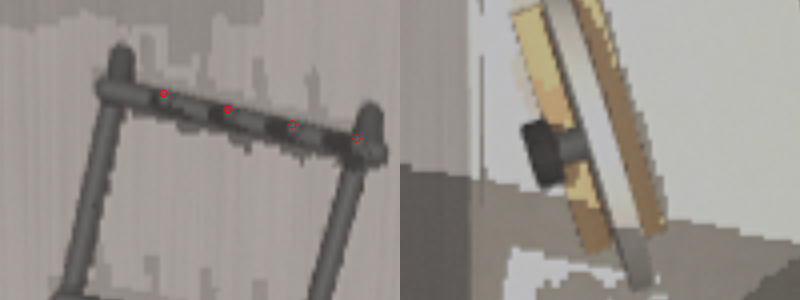

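The picture shows the rack's rails and tine positions matching the model, yaw −12.7°. The lid stands in the block with its knob towards the arm, yaw 18°, at (0.4295, 0.020). The tray centre is about (0.4995, −0.0035), which agrees with the pan positions. Next I grasp the lid and hold it above the rack.

```bash
cat > d.py <<'E'
from h import *
L=np.array([.4297,.0200]); a=np.radians(18)
robot.gripper_to(.6,50)
robot.move_to([*L,.20],down(a)); robot.movel([*L,.106],speed=.12,f_stop=8)
w=robot.gripper_to(0,50); o=robot.get_obs(); print(o["gripper_width"],o["tcp_pos"],o["force"])
robot.movel([*L,.135],speed=.05); robot.movel([*L,.25],speed=.15)
C=[.4008,.3375]; b=np.radians(-12.7)
robot.move_to([*C,.25],down(b)); robot.movel([*C,.21],speed=.1); robot.sleep(.4)
o=robot.get_obs(); print(o["tcp_pos"],o["joints"],o["force"],o["t"],o["gripper_width"])
c=cam("scene"); p,d=save("scene","s1.png")
for r in robot.trace("lid","scene")[:2]:
    P=cloud("scene",d,r["mask"],c); print(r["score"],np.round(r["position"]),np.percentile(P,[3,50,97],axis=0).round(3).tolist())
u=proj("scene",[[*C,.15]],c)[0].astype(int); print(u)
v=p[u[1]-75:u[1]+75,u[0]-100:u[0]+100,::-1]; cv2.imwrite("pics/s1c.png",cv2.resize(v,None,fx=3,fy=3))
E
python3 d.py
```

```text
0.08221393537484416 [0.4300019  0.01991755 0.1065502 ] [-0.30763075 -0.94976648  5.18915977]
[0.40094369 0.33765423 0.21040513] [ 5.49415120e-01  1.36340700e-02  1.83450174e+00 -2.16890973e-05
  1.29274988e+00  7.70939038e-01] [-0.35177315 -0.12840101 -1.96711582] 12.3083 0.08909493629109516
0.95 [358. 232.] [[0.389, 0.288, 0.112], [0.408, 0.353, 0.165], [0.416, 0.387, 0.216]]
0.54 [194. 190.] [[0.49, -0.16, 0.004], [0.545, -0.107, 0.011], [0.601, 0.01, 0.066]]
[354 229]
```

View pics/s1c.png

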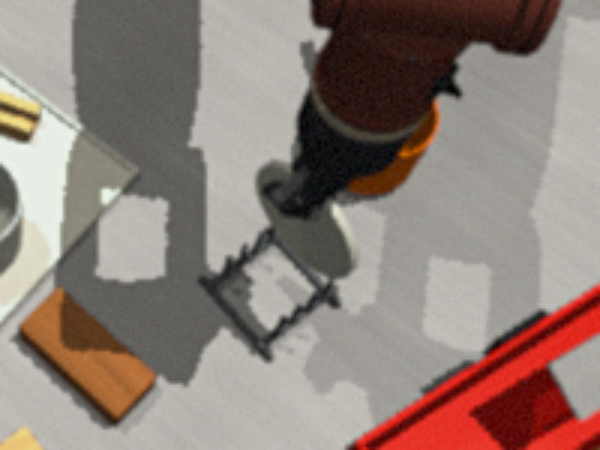

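The lid is held upright and centred above the rack, which shows at crop pixel (270,290). Now I lower it until it touches, release, and check.

```bash
cat > e.py <<'E'
from h import *
C=[.4008,.3375]
robot.movel([*C,.135],speed=.1,f_stop=10)
s=robot.movel([*C,.098],speed=.03,f_stop=5); o=robot.get_obs(); print(s,o["tcp_pos"],o["force"])
robot.gripper_to(.25); robot.sleep(.2); z=o["tcp_pos"][2]
robot.movel([*C,.2],speed=.12); robot.sleep(.2)
c=cam("scene"); p,d=save("scene","s2.png")
for r in robot.trace("lid","scene")[:1]:
    P=cloud("scene",d,r["mask"],c); print(r["score"],np.round(r["position"]),np.percentile(P,[1,50,99],axis=0).round(3).tolist())
    Q=P[P[:,2]>.07]; w,V=np.linalg.eigh(np.cov(Q[:,:].T)); print("normal",V[:,0].round(3),Q.mean(0))
c=cam("wrist"); pw,dw=save("wrist","w2.png")
for r in robot.tip_of("lid_center","wrist")[:1]: print(r["score"],at_z("wrist",r["position"],.061,c))
u=proj("scene",[[*C,.06]],cam("scene"))[0].astype(int)
v=p[u[1]-75:u[1]+75,u[0]-67:u[0]+67,::-1]
cv2.imwrite("pics/s2c.png",np.hstack([cv2.resize(v,(400,448)),cv2.resize(pw[:,:,::-1],(400,448))]))
print(robot.get_obs()["t"])
E
python3 e.py
```

```text
True [0.40077873 0.33768028 0.1059449 ] [0.42673271 2.39428398 1.25463712]
0.64 [350. 241.] [[0.388, 0.288, -0.001], [0.404, 0.341, 0.072], [0.419, 0.389, 0.116]]
normal [ 0.973 -0.217  0.083] [0.4023274  0.34030618 0.09437671]
0.76 [[0.3987706  0.33984906 0.061     ]]
16.0417
```

View pics/s2c.png

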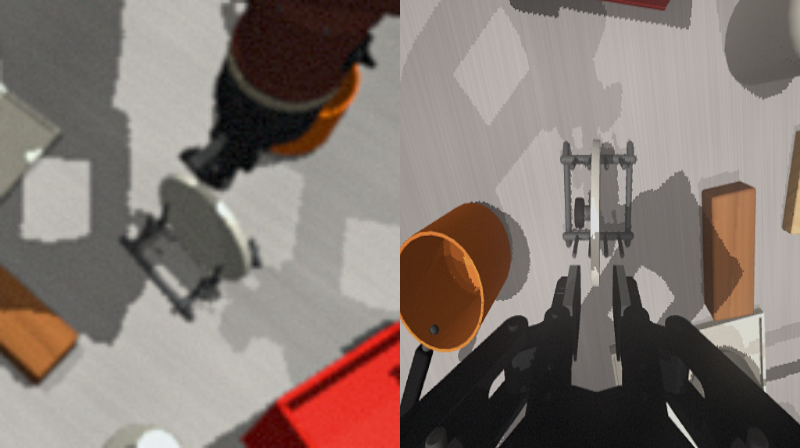

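The lid stands on edge in the rack's middle slot, top 0.116 m, axis about −12.6°. The wrist view confirms it, with the rack at (600,195). Next I fit the handle directions and turn the skillet.

```bash
cat > f.py <<'E'
from h import *
import pickle,sys
def fit():
    c,im,d=pickle.load(open("w1.pkl","rb")); out={}
    for k,f,S,z,r in(("saucepan","saucepan_83",(.5447,.0965),.085,.062),("skillet","skillet_60",(.5447,-.1035),.052,.075)):
        P=cloud("wrist",d,np.load(f"m_{f}.npy"),c); P=P[(P[:,2]>z)&(np.hypot(*(P[:,:2]-S).T)>r)]
        l=cv2.fitLine(P[:,:2].astype(np.float32),cv2.DIST_HUBER,0,.01,.01).ravel(); mu=P[:,:2].mean(0)
        th=np.arctan2(*(mu-S)[::-1]); la=np.arctan2(l[1],l[0]); la+=np.pi*round((th-la)/np.pi)
        print(k,len(P),mu.round(4),"th",np.degrees(th).round(1),"line",np.degrees(la).round(1),"offset mm",1000*np.cross(l[:2],np.array(S)-mu),"ztop",np.percentile(P[:,2],90).round(4),"rmax",np.percentile(np.hypot(*(P[:,:2]-S).T),99).round(4))
        out[k]=(np.array(S),th)
    return out
def swing(S,th0,th1,z,r=.102,step=10):
    pose=lambda t,z:([*(S+r*np.array([np.cos(t),np.sin(t)])),z],down(t-np.pi/2))
    robot.gripper_to(.45,45)
    robot.move_to(*pose(th0,.2)); robot.movel(pose(th0,z)[0],speed=.12,f_stop=8)
    robot.gripper_to(0,45); o=robot.get_obs(); print("grip",o["gripper_width"],o["tcp_pos"],o["force"],o["t"])
    fm=0
    for t in np.linspace(th0,th1,int(np.ceil(abs(th1-th0)/np.radians(step)))+1)[1:]:
        p,rv=pose(t,z); robot.movel(p,rv,speed=.07); f=np.array(robot.get_obs()["force"])
        fm=max(fm,np.linalg.norm(f))
    print("max f",fm,"end",f,robot.get_obs()["joints"],robot.get_obs()["t"])
    robot.gripper_to(.4); robot.movel(pose(th1,.22)[0],speed=.12)
def check(k,S,ze):
    c=cam("top"); p,d=save("top",f"chk_{k}.png")
    for n,z in((k+"_end",ze),(k,.004)):
        for r in robot.tip_of(n,"top")[:3]: print(n,round(r["score"],2),at_z("top",r["position"],z,c)[0].round(3))
if __name__=="__main__":
    o=fit(); k=sys.argv[1]
    if k!="fit": S,th=o[k]; swing(S,th,np.pi,{"skillet":.063,"saucepan":.095}[k]); check(k,S,.06)
E
python3 f.py fit
```

```text
saucepan 948 [0.6439 0.1   ] th 2.0 line 3.5 offset mm 2.6154750433660108 ztop 0.0988 rmax 0.1369
skillet 523 [0.5464 0.0008] th 89.1 line 86.1 offset mm -5.381514742240093 ztop 0.0666 rmax 0.1496f.py:9: DeprecationWarning: Arrays of 2-dimensional vectors are deprecated. Use arrays of 3-dimensional vectors instead. (deprecated in NumPy 2.0)
  print(k,len(P),mu.round(4),"th",np.degrees(th).round(1),"line",np.degrees(la).round(1),"offset mm",1000*np.cross(l[:2],np.array(S)-mu),"ztop",np.percentile(P[:,2],90).round(4),"rmax",np.percentile(np.hypot(*(P[:,:2]-S).T),99).round(4))
```

```bash
python3 -W ignore f.py skillet
```

```text
saucepan 948 [0.6439 0.1   ] th 2.0 line 3.5 offset mm 2.6154750433660108 ztop 0.0988 rmax 0.1369
skillet 523 [0.5464 0.0008] th 89.1 line 86.1 offset mm -5.381514742240093 ztop 0.0666 rmax 0.1496
grip 0.17323809258084868 [ 0.54724781 -0.00156446  0.0641095 ] [-1.19770700e-03  1.38282362e+00  5.37270156e+00] 19.35
max f 13.235523288919323 end [-1.93856097  6.79189422 11.19335656] [-0.40261441  0.0506273   2.10658187  0.00230636  0.98599207 -1.97369778] 23.1833
skillet_end 0.95 [ 0.41  -0.113  0.06 ]
skillet_end 0.35 [ 0.505 -0.007  0.06 ]
skillet 0.72 [ 0.541 -0.098  0.004]
skillet 0.6 [ 0.643 -0.007  0.004]
```

```bash
sed -i 's/check(k,S,.06)/check(k,S,{"skillet":.06,"saucepan":.092}[k])/' f.py; python3 -W ignore f.py saucepan
cat > g.py <<'E'
from h import *
robot.move_to([.40,.10,.36],down(np.pi/2)); robot.sleep(.4)
c=cam("scene"); p,d=save("scene","s3.png")
for k in["saucepan","skillet","lid","spacer_jar","tapping_block"]:
    for r in robot.trace(k,"scene")[:3]:
        P=cloud("scene",d,r["mask"],c); print(k,round(r["score"],2),np.percentile(P,[3,50,97],axis=0).round(3).tolist())
for k,z in [("saucepan_end",.092),("saucepan",.004),("skillet_end",.06),("skillet",.004)]:
    for r in robot.tip_of(k,"scene")[:3]: print(" tip",k,round(r["score"],2),at_z("scene",r["position"],z,c).round(3)[0])
cv2.imwrite("pics/s3c.png",cv2.resize(p[110:310,130:400,::-1],None,fx=2.9,fy=2.9)); print(robot.get_obs()["t"])
E
python3 g.py
```

```text
saucepan 948 [0.6439 0.1   ] th 2.0 line 3.5 offset mm 2.6154750433660108 ztop 0.0988 rmax 0.1369
skillet 523 [0.5464 0.0008] th 89.1 line 86.1 offset mm -5.381514742240093 ztop 0.0666 rmax 0.1496
grip 0.18139622383990728 [0.64759231 0.100109   0.09635719] [0.30936466 0.23681354 3.38102086] 29.6583
max f 12.767410855739826 end [-2.05098492  6.89329582 10.54906221] [ 0.04051908 -0.01159001  2.09733915  0.00377004  1.05725715 -1.52743909] 36.8583
saucepan_end 0.73 [0.135 0.219 0.092]
saucepan_end 0.65 [ 0.299 -0.282  0.092]
saucepan_end 0.54 [0.407 0.093 0.092]
saucepan 0.91 [ 0.157 -0.29   0.004]
saucepan 0.76 [0.22  0.322 0.004]
saucepan 0.81 [[0.136, 0.237, -0.0], [0.197, 0.317, 0.055], [0.272, 0.367, 0.094]]
saucepan 0.77 [[0.112, -0.339, 0.01], [0.166, -0.286, 0.063], [0.276, -0.246, 0.095]]
saucepan 0.56 [[0.418, 0.055, 0.003], [0.529, 0.094, 0.051], [0.592, 0.146, 0.099]]
skillet 0.91 [[0.43, -0.158, 0.004], [0.534, -0.108, 0.011], [0.6, -0.044, 0.065]]
skillet 0.46 [[0.393, 0.296, 0.019], [0.404, 0.341, 0.073], [0.414, 0.385, 0.114]]
lid 0.8 [[0.392, 0.292, 0.015], [0.403, 0.339, 0.072], [0.414, 0.385, 0.114]]
spacer_jar 0.67 [[0.615, -0.082, 0.001], [0.653, -0.004, 0.088], [0.678, 0.012, 0.11]]
tapping_block 0.72 [[0.54, 0.196, 0.014], [0.568, 0.255, 0.033], [0.592, 0.309, 0.037]]
 tip saucepan_end 0.8 [ 0.305 -0.285  0.092]
 tip saucepan_end 0.75 [0.127 0.217 0.092]
 tip saucepan_end 0.72 [0.408 0.096 0.092]
 tip saucepan 0.95 [0.543 0.101 0.004]
 tip saucepan 0.76 [0.225 0.325 0.004]
 tip saucepan 0.7 [ 0.151 -0.299  0.004]
 tip skillet_end 0.81 [ 0.414 -0.098  0.06 ]
 tip skillet_end 0.26 [ 0.571 -0.068  0.06 ]
 tip skillet 0.72 [ 0.547 -0.109  0.004]
40.0667
```

View pics/s3c.png

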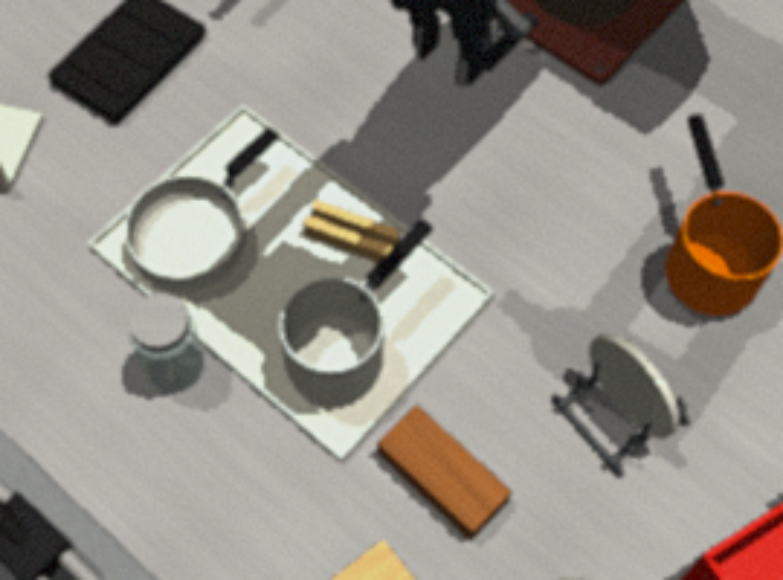

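Both handles point to the front edge and lie above the tray: the skillet's end is at (270,135) in the crop and the saucepan's at (425,230). The lid stands in the rack at (635,385), and the jar and block have not moved. I am handing the job in.

```bash
python3 -c "
from h import *
robot.sign_off(); print(robot.get_obs()['t'])"
```

```text
the job is handed in; nothing more can be done
the job is handed in; nothing more can be done
```

The job is done and handed in, at about 40 s on the robot's clock. The lid stands in the rack and both pan handles point to the tray's front edge.

- **Lid:** I gripped it by the rim, lifted it out of the block and stood it in the rack's middle slot. It was lowered until it touched and then released. The check after release showed its top at 0.116 m (centre about 0.061 m) and its axis within about 1° of the rack's.
- **Pans:** I gripped each handle and swung it counter-clockwise around its pan's axis. The skillet turned about 90° and the saucepan about 180°, over the tapping block and away from the jar.

| Last check, tray frame (mm) | x | y | Pan centre vs tray listing |
|---|---|---|---|
| Saucepan handle end | about −92 | about +98 | within about 5 mm |
| Skillet handle end | about −86 to −90 | about −95 to −110 | within about 7 mm |

The jar and the tapping block show no movement beyond measurement noise. I did not re-measure the corner tile or the bottle, but the arm stayed well clear of both.

**Disagreements:** the two cameras put the skillet's handle end up to 15 mm apart in y, which is well inside the limits. The networks scored the orange and yellow look-alike pans above the real saucepan in several readings; I rejected those by position. At the end of each swing the tool felt about 11 N upward, from pressing lightly down on the handle.

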